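Release the chestnut carrier and stop it with the other finger

ROBOT

A 7-joint arm with a two-finger parallel gripper is mounted at the origin on the work surface. World frame = base frame: x ahead of the robot, y to its left, z up, the work surface at z = 0. Lengths are in m, angles in rad, forces in N, time in s.
With the tool pointing down it reaches from about 0.35 to 0.775 m from the base axis. Payload 3.1 kg.
Tool frame: the origin (TCP) lies on the centre line of the jaws, within the pads' length; the fingertips stand 14 mm ahead of it and the grasp point (between the pads) lies 5 mm behind it (manip.tip_extent is the distance from the TCP to the fingertips, in m); x points along the fingers, y is the direction in which the jaws open and shut, and the axes are right-handed (so a half turn about x gives the same grasp; the last joint's range is limited). The gripper opens to 85 mm and grips with 20 to 120 N. Pads are 22 mm wide; open, the fingers measure 114 mm over their backs; the gripper's body (76 mm by 85 mm) begins 54 mm behind the grasp point. The pads swing forward as they close: fully open they stand 13 mm farther back than shut.
Start: joints at [1.111, 0.311, 0.014, 1.512, -0.004, 1.319, -0.027], TCP at [0.223, -0.503, 0.211] pointing down, gripper open.
Joint ranges: [-2.7, 2.7], [-0.3, 1.91], [-1.27, 1.3], [0.12, 2.57], [-1.44, 4.58], [0.2, 2.03], [-3.05, 3.05]. Speed limits (rad/s): [2.79, 2.79, 3.14, 3.14, 3.14, 3.14, 3.14].

INTERFACE

Orientations are given as a rotation vector (axis times angle).
In Python, from workcell import manip gives the robot as it stands.
- The arm moves only by the tool apply_moves, never from a script. Its argument "motion" is text: rows parted by semicolons, each of 5 numbers parted by spaces: the shift along the tool's x, y, z in mm, then the turn about the tool's x in degrees, then the finger opening in mm, from 0 to 85.4. In form: dx dy dz yaw grip; .... A call has 1 to 20 rows; each row is the pose to reach, as a shift and turn from the pose commanded when the call began, along the tool's axes at that moment; what a row does not reach only later rows make up. A row lasts 1/10 s, in which the tool goes at most 50 mm and 8.59 degrees, less where a joint would pass 70% of its speed; a pose out of reach is approached as far as the arm can. A call with a gripper value outside its range is refused whole. The fingers move at their own pace and stop on an object; "squeeze" is the grip in N (left out, the last holds). Time passes only in rows, so rows that repeat a pose let the fingers close. It gives the time, the measured TCP pose, the force and the opening at its end, in the units of the state.
- manip.get_obs(): the state, without advancing time (a new reading comes with each control period).
- manip.grab_frame(name): name is "side" or "top" or "wrist"; returns a dict with "color" (400x640x3 uint8, blue, green, red), "K" (3x3 intrinsics, pixels), "k1" (the pictures are not rectified: a ray, as slopes to the right and down, at radius r is drawn at 1 + k1 r^2 times it, then the intrinsics apply), "cam_to_world" (4x4, takes a point from camera to world coordinates); the wrist camera has in their place "T_tool_cam" (4x4, takes a point from camera to tool coordinates, whose origin is the TCP and whose axes are the tool frame's). Camera axes: x right, y down, z forward; pixel columns grow to the right and rows downward; lengths in m; the calibration is good to about 2 mm. A picture is of the moment at which its call begins: read the wrist's pose just before it. There is no depth.
- manip.close_job(): hands the job in, once; it reports no verdict.
The state is a dict: "time_s": time; "joints": joint angles; "joint_velocities": joint speeds; "joint_efforts": joint torques, N m; "tool_pos": TCP position; "tcp_rot": TCP orientation; "wrist_force": force on the tool from outside, world axes, zero at the start; "ft_torque": the same for the moment, N m; "finger_gap": finger opening in m.
Only numpy, scipy, OpenCV 4.12 (cv2) and the standard library are available. Lean on these libraries where they do the work, as an engineer would, in place of code of your own. Each camera call takes 0.05 s, during which the arm holds its last target. There are 200 camera calls.

TASK

Press the orange key of the chestnut scorer all the way down with one fingertip, so that its spring pops the blue carrier out of its catch, and trap the carrier with the other finger while it is still wholly on the runway, before it slides off the open end. Finish while holding: one finger keeps the key down and the other keeps the carrier stopped on the runway against its spring, for the person who takes the chestnut. Do not lift the carrier and leave the things around it alone.

Things in the scene. Friction and masses are not known exactly. Their poses are not given: they have to be found in the camera images.
- scorer: Chestnut scorer, fixed to the table. Origin: on the table under the middle of the carrier's starting place. +x: the way the carrier is ejected; +y: the key's side; z up. White spring housing 130 x 96 x 70 mm high, x -170 to -40 mm. Aluminium runway, x -40 to its open end at +130, floor 14 mm above the table; two steel rails along it, tops 26 mm above the table, outer faces at y +-27.
- carrier: Blue block on the runway, 56 (x) x 40 x 34 mm high, 50 to 90 g, loose, a dark chestnut on top (crown 52 mm above the underside). Origin: centre of the underside; axes as the scorer's. Starts at scorer x 0, front face at x 28 mm. A lug on its +y side (x 8 to 18, z 18 to 26 mm) is held by the key's catch; it has passed the catch at scorer x 18; its front reaches the open end at x 102.
- key (a joint): Travel of the orange key straight down: 0 up, 0.010 m fully down (hard stop). Spring: about 3 N to start, 6 N fully down. The catch lets the carrier go at about 0.006. The key springs up again when let go, so keep it down.
- key_top (a point): Centre of the flat top of the square orange key plate, 50 x 50 mm, 8 mm thick: scorer x 80, y 70 mm, 42 mm above the table when up, 32 mm when fully down, so a second fingertip at that height on the runway clears the rails and meets the carrier. A low steel arm joins the plate to the catch (scorer x 18 to 26, y 28 to 54 mm, top 38 mm up).
- runway_end (a point): Middle of the runway's open end, at floor height: scorer x 130, y 0, 14 mm above the table. A red line marks it.
- nut_a: Loose dark chestnut, 33 mm across, 25 mm high, beside the scorer on the side away from the key. Origin under its centre. Bystander.
- nut_b: Loose peeled yellow chestnut, 33 mm across, 25 mm high, beside the scorer on the key's side. Origin under its centre. Bystander.
- cup: Loose white plastic cup, 68 mm across, 75 mm high, on the side away from the key. Origin under its centre. Bystander.
- brush: Loose brush 170 mm long, lying on the table. Bystander.
- bottle: Clear water bottle, 66 mm across, 210 mm high. Origin under its centre. Bystander.
- jar: Amber jar, 72 mm across, 100 mm high. Origin under its centre. Bystander.
- pusher: Dark spring pusher plate behind the carrier, 34 mm wide, 17 to 43 mm above the table. Once the catch is open it pushes the carrier along scorer +x with about 2 N, damped: 50 to 75 mm/s; unstopped, the carrier goes off the open end within about 2 s. Origin: equal to the scorer's at the start, moving along with the plate.
There are look-alikes about, which are no part of the job. There is more than one size of the carrier; the one meant has the size given above.

How it is judged:
By the outcome, as a careful person would: the job done as asked, in the order asked, and still so for the second after the job is handed in, while the arm keeps its last pose, push and grip.
It also fails if it takes over 29 s, if anything falls off the work surface, if the arm or the gripper's body presses on something with over 40 N, if the wrist force passes 120 N, or if a joint passes its speed limit or range.

## Working session

There is one attempt and no reset: what is moved stays moved. The work goes in short steps, Python scripts to look and compute and a tool call to move; the robot and the scene stay as the last step left them, time stands still between calls to the robot, and variables do not carry over. Pictures are saved under pics/ and viewed, about 8 in all and at most 12, crops included, and the job is handed in when it is done.

Besides the shell and the picture viewer there is one more tool, called after "Request:" as name(argument=value, ...), one argument or row to a line, values as JSON. apply_moves: Moves the arm, as the interface text tells. Its arguments: {"type":"object","properties":{"motion":{"type":"string"},"squeeze":{"type":"number"}},"required":["motion"]}

```bash
mkdir -p pics; ls; python3 - <<'E'
from workcell import manip
import cv2,numpy as np
o=manip.get_obs();print(o['time_s'],o['tool_pos'],o['tcp_rot'],o['finger_gap'],manip.tip_extent)
for n in('top','side'):
    f=manip.grab_frame(n);cv2.imwrite(f'pics/{n}0.png',f['color']);np.savez(f'pics/{n}0.npz',**{k:v for k,v in f.items()})
    print(n,f['K'],f['k1'],f['cam_to_world'])
E
```

```text
pics
0.0 [ 0.22284618 -0.50197014  0.2101261 ] [ 1.9913395   0.42467615 -1.99252769] 0.08553941935282189 0.014
top [[396.07302311   0.         319.29339092]
 [  0.         396.07302311 199.37024466]
 [  0.           0.           1.        ]] 0.02376030762459687 [[-0.00226547 -0.99466266  0.10315547  0.45973951]
 [-0.99997962  0.00286907  0.00570336 -0.04338201]
 [-0.00596888 -0.10314045 -0.99464889  1.27082696]
 [ 0.          0.          0.          1.        ]]
side [[439.61574767   0.         324.96844806]
 [  0.         439.61574767 205.72631276]
 [  0.           0.           1.        ]] -0.07900619082517016 [[-0.7774591  -0.45156463  0.43777475  0.08391133]
 [-0.6289293   0.55565718 -0.54377663  0.53402966]
 [ 0.00229761 -0.69809346 -0.71600296  0.82712961]
 [ 0.          0.          0.          1.        ]]
```

View pics/top0.png

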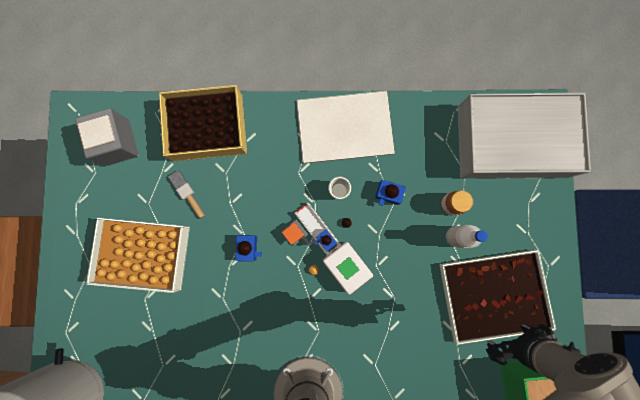

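View pics/side0.png

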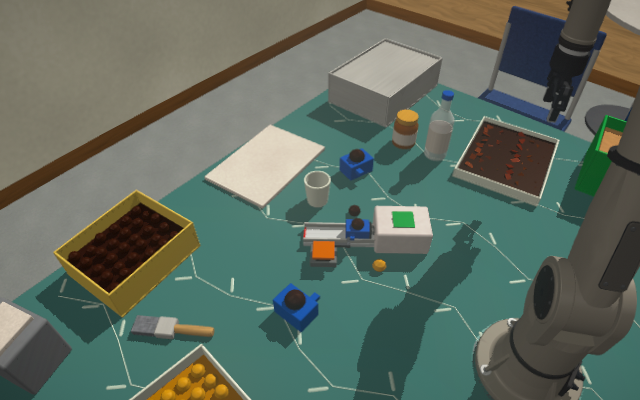

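The top view shows the scorer: housing at about (348,268), carrier (326,240), runway end (302,208) and orange key (293,233). Look-alikes are at (246,247) and (391,192). I'll measure by colour.

```bash
cat > h.py <<'E'
import numpy as np,cv2
from scipy.spatial.transform import Rotation as R
def ray(f,uv,T):
    D=np.array([float(f['k1']),0,0,0,0])
    # drawn = (1+k1 r^2)*ray : OpenCV's k1 model
    p=cv2.undistortPoints(np.array([[uv]],float),f['K'],D)[0,0]
    return T[:3,3],T[:3,:3]@np.array([p[0],p[1],1])
def onz(f,uv,T,z):
    o,d=ray(f,uv,T);return o+d*(z-o[2])/d[2]
def px(f,P,T):
    q=np.linalg.inv(T)@np.r_[P,1]
    return cv2.projectPoints(q[:3].reshape(1,1,3),np.zeros(3),np.zeros(3),f['K'],np.array([float(f['k1']),0,0,0,0]))[0][0,0]
def blobs(img,lo,hi,amin=15):
    h=cv2.cvtColor(img,cv2.COLOR_BGR2HSV);m=cv2.inRange(h,lo,hi)
    n,l,s,c=cv2.connectedComponentsWithStats(m)
    return [(s[i,4],c[i],l==i) for i in range(1,n) if s[i,4]>=amin]
COL=dict(orange=((5,170,150),(14,255,255)),green=((45,120,80),(70,255,255)),blue=((105,150,60),(125,255,255)))
E
python3 - <<'E'
from h import *
for n in('top','side'):
    f=np.load(f'pics/{n}0.npz');T=f['cam_to_world'];img=f['color']
    for c,z in(('orange',.042),('green',.070),('blue',.04)):
        for a,p,m in blobs(img,*COL[c],40):
            w=onz(f,p,T,z)
            if .3<w[0]<.8 and abs(w[1])<.3: print(n,c,a,p.round(1),w.round(4))
f=np.load('pics/top0.npz');cv2.imwrite('pics/crop.png',cv2.resize(f['color'][190:300,260:400],None,fx=5,fy=5,interpolation=cv2.INTER_CUBIC))
E
```

```text
top orange 250 [292.4 233.3] [0.482 0.047 0.042]
top green 243 [347.5 268. ] [ 0.3776 -0.1204  0.07  ]
top blue 363 [389.1 192.5] [ 0.6084 -0.2544  0.04  ]
top blue 163 [325.6 240.3] [ 0.4602 -0.0554  0.04  ]
top blue 399 [247.2 247.9] [0.4377 0.1864 0.04  ]
side orange 362 [323.  249.1] [0.4808 0.0478 0.042 ]
side green 307 [403.  219.1] [ 0.3773 -0.1222  0.07  ]
side blue 313 [353.1 163. ] [ 0.6085 -0.2412  0.04  ]
side blue 54 [359. 171.] [ 0.5762 -0.2243  0.04  ]
side blue 170 [357. 226.] [ 0.4629 -0.0594  0.04  ]
side blue 1016 [296.5 308.6] [0.4257 0.2012 0.04  ]
```

View pics/crop.png

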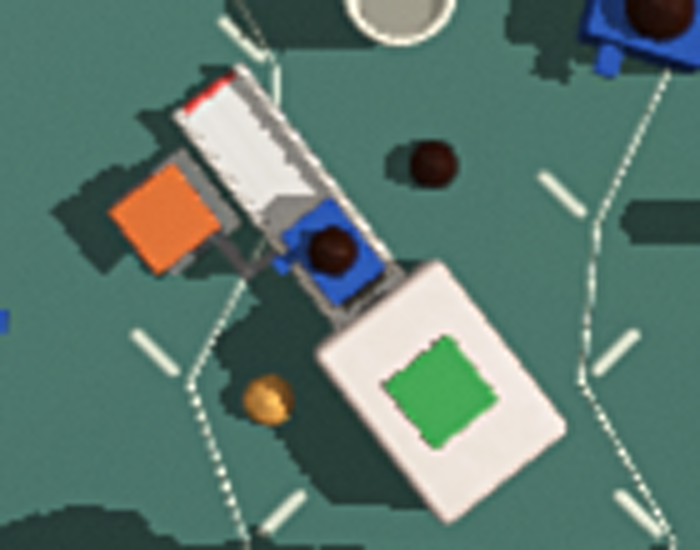

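The scorer's geometry checks out: housing to key measures 197.9 mm against 197.8 expected. That puts the origin at about (0.461, -0.057) with yaw 37.5°. Next I'll work out the approach in tool axes.

```bash
cat >> h.py <<'E'
O=np.array([.4607,-.057,0]);TH=37.55
def S2W(p): return O+R.from_euler('z',TH,degrees=True).apply(np.array(p))
def plan(o,target,s=1):
    r=R.from_rotvec(o['tcp_rot']);d=r.inv().apply(np.array(target)-o['tool_pos'])*1000
    y=R.from_euler('z',TH,degrees=True).apply([0,s,0]); yl=r.inv().apply(y)
    return d.round(1),np.degrees(np.arctan2(yl[2],yl[1])).round(2)
E
python3 - <<'E'
from h import *
from workcell import manip
o=manip.get_obs();print(R.from_rotvec(o['tcp_rot']).as_matrix().round(3))
t=S2W([.082,.036,.20]);print(t)
for s in(1,-1):print(plan(o,t,s))
E
```

```text
[[-0.001  0.406 -0.914]
 [ 0.002 -0.914 -0.406]
 [-1.    -0.002  0.   ]]
[0.50377106 0.02151677 0.2       ]
(array([  11. , -364.5, -469.2]), np.float64(166.39))
(array([  11. , -364.5, -469.2]), np.float64(-13.61))
```

Request:
apply_moves(
  motion="-30 0 0 0 60; -40 -20 -25 0 60; -40 -50 -60 -2 60; -40 -80 -100 -4 60; -40 -110 -140 -6 60; -40 -140 -180 -8 60; -40 -170 -220 -10 60; -40 -200 -255 -12 60; -40 -230 -295 -13.6 60; -40 -260 -335 -13.6 60; -40 -290 -375 -13.6 60; -30 -320 -412 -13.6 60; -20 -345 -445 -13.6 60; 0 -360 -463 -13.6 60; 11 -364.5 -469 -13.6 60; 11 -364.5 -469 -13.6 60; 11 -364.5 -469 -13.6 60",
  squeeze=30,
)

```text
time_s: 1.8
tool_pos: [0.5035, 0.0186, 0.2001]
tcp_rot: [1.844, 0.624, -1.847]
wrist_force: [0.2, -0.1, 0.6]
finger_gap: 0.0604
```

```bash
python3 - <<'E'
from h import *
from workcell import manip
o=manip.get_obs();f=manip.grab_frame('wrist')
W=np.eye(4);W[:3,:3]=R.from_rotvec(o['tcp_rot']).as_matrix();W[:3,3]=o['tool_pos'];T=W@f['T_tool_cam']
img=f['color'].copy()
np.savez('pics/w1.npz',color=f['color'],K=f['K'],k1=f['k1'],T=T)
for c,z in(('orange',.042),('green',.07),('blue',.04)):
    for a,p,m in blobs(img,*COL[c],100):print(c,a,p.round(),onz(f,p,T,z).round(4))
for P in([.08,.07,.042],[.13,.02,.014],[.13,-.02,.014],[.028,.02,.048],[.028,-.02,.048],[.055,.045,.042],[.105,.045,.042],[.105,.095,.042],[.055,.095,.042]):
    u=px(f,S2W(P),T);cv2.drawMarker(img,tuple(int(v) for v in u),(255,0,255),0,12,2)
cv2.imwrite('pics/w1.png',img)
print(S2W([.08,.07,.042]),plan(o,S2W([.082,.036,.1]),-1))
E
```

```text
orange 2445 [287. 173.] [0.4841 0.0477 0.042 ]
green 1602 [355. 347.] [ 0.3781 -0.1216  0.07  ]
blue 4965 [147. 117.] [0.4476 0.1846 0.04  ]
blue 4047 [570. 238.] [ 0.6098 -0.2358  0.04  ]
blue 1554 [353. 239.] [ 0.4675 -0.0496  0.04  ]
[0.481464   0.04725381 0.042     ] (array([100.1,  -2.2,  -2.2]), np.float64(-0.15))
```

View pics/w1.png

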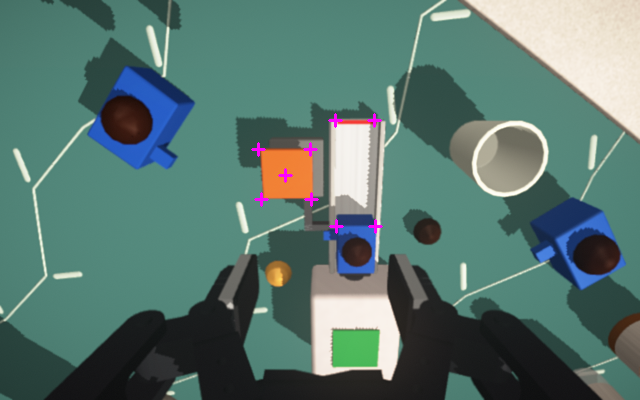

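The wrist view agrees within about 2 mm: the projected key corners, the red runway end at (355,121) and the carrier's front at about row 226 all line up. I'll lower the tool to just above the key.

Request:
apply_moves(
  motion="25 0 0 0 60; 55 0 0 0 60; 85 0 0 0 60; 110 0 0 0 60; 125 0 0 0 60; 125 0 0 0 60; 125 0 0 0 60; 125 0 0 0 60",
)

```text
time_s: 2.65
tool_pos: [0.5054, 0.0201, 0.0769]
tcp_rot: [1.848, 0.624, -1.842]
wrist_force: [0.6, 0.4, 0.0]
finger_gap: 0.06
```

```bash
python3 - <<'E'
from h import *
from workcell import manip
o=manip.get_obs();print(o['time_s'],o['tool_pos'],plan(o,S2W([.082,.036,.055]),-1),o['wrist_force'],o['finger_gap'])
f=manip.grab_frame('side');T=f['cam_to_world']
np.savez('pics/s2.npz',**f)
g=f['color'][150:290,250:450];a=cv2.resize(g,None,fx=3.8,fy=3.8,interpolation=cv2.INTER_CUBIC);cv2.imwrite('pics/s2.png',a)
E
```

```text
2.65 [0.5053808  0.02007758 0.07691375] (array([21.9, -2.2,  0.5]), np.float64(-0.09)) [0.62793714 0.38919075 0.01322579] 0.059968548588412884
```

View pics/s2.png

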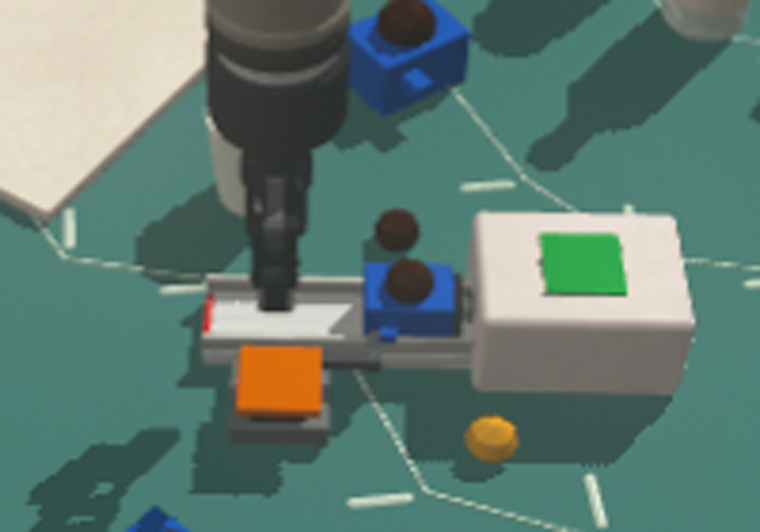

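The crop shows the key-side fingertip above the orange key, with its tip at about crop pixel (275,308), and the carrier still caught at (410,295). I'll go down in small steps until contact.

Request:
apply_moves(
  motion="6 -1 0 0 60; 12 -2 0 0 60; 17 -2 0 0 60; 20 -2 0 0 60; 20 -2 0 0 60; 20 -2 0 0 60",
)

```text
time_s: 3.3
tool_pos: [0.5027, 0.0224, 0.0551]
tcp_rot: [1.844, 0.627, -1.844]
wrist_force: [-0.5, 0.5, 0.1]
finger_gap: 0.0601
```

```bash
python3 - <<'E'
from h import *
f=np.load('pics/s2.npz');T=f['cam_to_world']
for z in(.061,.064,.067,.072,.076):
  u=px(f,S2W([.083,.0735,z]),T);print(z,((u-[250,150])*3.8).round())
E
```

```text
0.061 [272. 360.]
0.064 [272. 356.]
0.067 [272. 353.]
0.072 [272. 348.]
0.076 [272. 343.]
```

The fingertip appears higher in the side view than predicted, so I'll check this from all three views before pressing.

```bash
python3 - <<'E'
from h import *
from workcell import manip
o=manip.get_obs()
W=np.eye(4);W[:3,:3]=R.from_rotvec(o['tcp_rot']).as_matrix();W[:3,3]=o['tool_pos']
fw=manip.grab_frame('wrist');ft=manip.grab_frame('top');fs=manip.grab_frame('side')
Tw=W@fw['T_tool_cam'];out=[]
print(fw['T_tool_cam'].round(3))
for f,T,(r,c,h,w) in((fs,fs['cam_to_world'],(150,250,140,200)),(ft,ft['cam_to_world'],(180,240,112,160))):
    img=f['color'][r:r+h,c:c+w];k=400/w;a=cv2.resize(img,(400,int(h*k)),interpolation=cv2.INTER_CUBIC)
    for yy,col in((.073,(255,0,255)),(-.0015,(0,255,255)),(.036,(255,255,255))):
        P=o['tool_pos']+R.from_euler('z',TH,degrees=True).apply([0,yy-.036,0])-[0,0,.007]
        u=(px(f,P,T)-[c,r])*k;cv2.drawMarker(a,tuple(int(v) for v in u),col,0,10,1)
    out.append(a)
a=cv2.copyMakeBorder(fw['color'],0,0,0,0,0).copy()
for yy,col in((.037,(255,0,255)),(-.037,(0,255,255))):
    P=o['tool_pos']+R.from_euler('z',TH,degrees=True).apply([0,yy,0])-[0,0,.007]
    cv2.drawMarker(a,tuple(int(v) for v in px(fw,P,Tw)),col,0,12,2)
b=np.zeros((280+312,800,3),np.uint8);b[:280,:400]=out[0][:280];b[:280,400:]=out[1][:280]
b[280:592,:500]=cv2.resize(a,(500,312))
cv2.imwrite('pics/m3.png',b)
E
```

```text
[[-0.001 -0.312  0.95  -0.163]
 [ 1.    -0.001  0.001  0.   ]
 [ 0.001  0.95   0.312 -0.081]
 [ 0.     0.     0.     1.   ]]
```

View pics/m3.png

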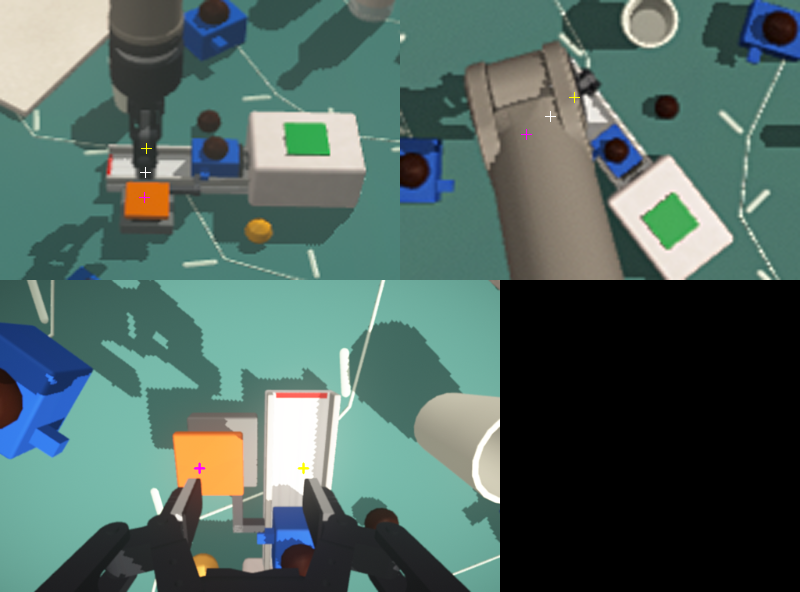

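```bash
python3 - <<'E'
from h import *
from workcell import manip
f=manip.grab_frame('wrist');T=f['T_tool_cam']
print(f['K'][0,0],f['K'][:2,2],manip.get_obs()['time_s'])
g=f['color'];np.save('pics/w4.npy',g)
cv2.imwrite('pics/w4.png',cv2.resize(g[220:400,170:470],(800,480)))
for uv in((230,256),(256,256),(390,256),(422,256)):
    o,d=ray(f,uv,T)
    for z in(-.011,0,.011):print(uv,z,((o+d*(z-o[2])/d[2])*1000).round(1))
E
```

```text
336.97670166733013 [322.69382237 199.52747225] 3.5
(230, 256) -0.011 [-31.  -40.5 -11. ]
(230, 256) 0 [-10.  -46.9   0. ]
(230, 256) 0.011 [ 10.9 -53.3  11. ]
(256, 256) -0.011 [-30.9 -29.  -11. ]
(256, 256) 0 [-10.  -33.6   0. ]
(256, 256) 0.011 [ 11.  -38.2  11. ]
(390, 256) -0.011 [-31.1  29.8 -11. ]
(390, 256) 0 [-10.1  34.5   0. ]
(390, 256) 0.011 [10.8 39.1 11. ]
(422, 256) -0.011 [-31.2  43.9 -11. ]
(422, 256) 0 [-10.3  50.8   0. ]
(422, 256) 0.011 [10.6 57.7 11. ]
```

View pics/w4.png

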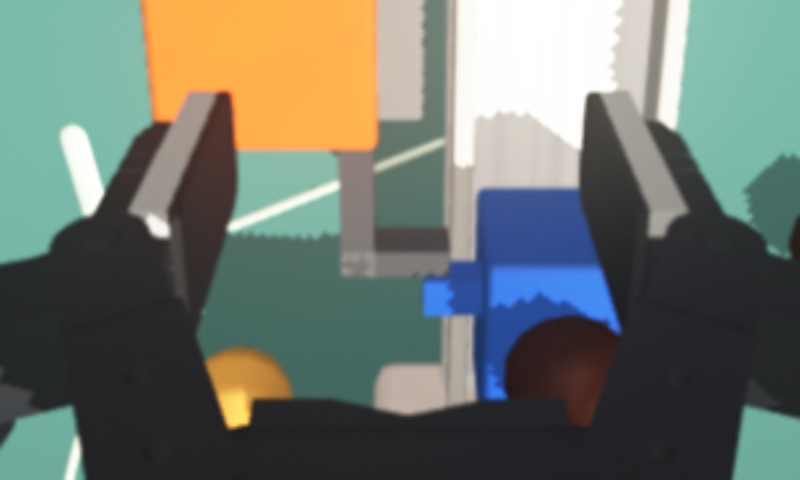

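The wrist crop shows tip corners at about (232,93) front and (237,190) back. With the 60 mm gap, that puts the fingertips about 25 mm behind the nominal TCP. The side view independently gives about 30 mm. There is also no contact yet, so the tips are really near z≈0.08 and I'll descend by force.

Request:
apply_moves(
  motion="3 0 0 0 60; 6 0 0 0 60; 9 0 0 0 60; 12 0 0 0 60; 12 0 0 0 60",
)

```text
time_s: 4.0
tool_pos: [0.5022, 0.0223, 0.0425]
tcp_rot: [1.843, 0.627, -1.846]
wrist_force: [0.1, 0.3, -0.7]
finger_gap: 0.0599
```

Request:
apply_moves(
  motion="3 0 0 0 60; 6 0 0 0 60; 9 0 0 0 60; 12 0 0 0 60; 12 0 0 0 60",
)

```text
time_s: 4.5
tool_pos: [0.5022, 0.0223, 0.0306]
tcp_rot: [1.843, 0.627, -1.845]
wrist_force: [0.4, 0.3, -0.1]
finger_gap: 0.0598
```

```bash
python3 - <<'E'
from h import *
from workcell import manip
o=manip.get_obs();print(o['time_s'],o['tool_pos'],o['wrist_force'],plan(o,S2W([.082,.036,.03]),-1))
b=np.zeros((560,800,3),np.uint8)
f=manip.grab_frame('side');b[:280,:400]=cv2.resize(f['color'][180:250,280:380],(400,280),interpolation=cv2.INTER_CUBIC)
f=manip.grab_frame('wrist');b[:250,400:]=cv2.resize(f['color'],(400,250));b[280:560,:]=cv2.resize(f['color'][180:320,150:550],(800,280))
cv2.imwrite('pics/m5.png',b)
E
```

```text
4.5 [0.5022187  0.02229815 0.030636  ] [ 0.44700336  0.31818372 -0.12005291] (array([ 0.6,  1.6, -0.8]), np.float64(-0.01))
```

View pics/m5.png

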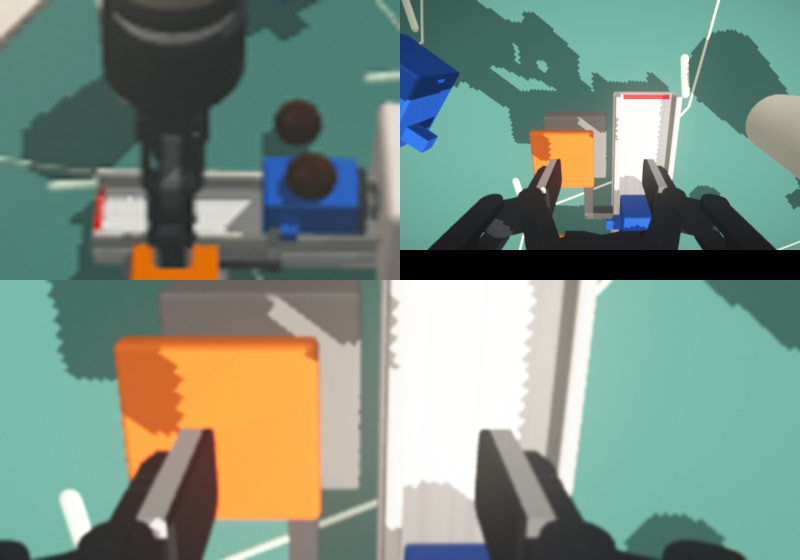

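No contact yet: the key-side tip is over the key and the other is over the runway ahead of the carrier. I'll continue down.

Request:
apply_moves(
  motion="3 0 0 0 60; 6 0 0 0 60; 8 0 0 0 60; 10 0 0 0 60; 10 0 0 0 60",
)

```text
time_s: 5.1
tool_pos: [0.5024, 0.0223, 0.0208]
tcp_rot: [1.844, 0.627, -1.845]
wrist_force: [0.4, 0.4, 0.9]
finger_gap: 0.06
```

Request:
apply_moves(
  motion="2 0 0 0 60; 4 0 0 0 60; 4 0 0 0 60",
)

```text
time_s: 5.4
tool_pos: [0.5027, 0.0223, 0.0171]
tcp_rot: [1.844, 0.627, -1.844]
wrist_force: [-0.4, 0.3, 0.4]
finger_gap: 0.0599
```

Request:
apply_moves(
  motion="2 0 0 0 60; 4 0 0 0 60; 4 0 0 0 60",
)

```text
time_s: 5.7
tool_pos: [0.5028, 0.0224, 0.0133]
tcp_rot: [1.844, 0.627, -1.844]
wrist_force: [-0.7, 0.4, 3.4]
finger_gap: 0.06
```

Contact at 3.4 N, the key's starting force. Now the press.

Request:
apply_moves(
  motion="2 0 0 0 60; 4 0 0 0 60; 6 0 0 0 60; 8 0 0 0 60; 9 0 0 0 60; 9 0 0 0 60",
)

```text
time_s: 6.3
tool_pos: [0.503, 0.0224, 0.0064]
tcp_rot: [1.844, 0.626, -1.844]
wrist_force: [-5.3, -2.2, 20.5]
finger_gap: 0.0601
```

```bash
python3 - <<'E'
from h import *
from workcell import manip
b=np.zeros((600,800,3),np.uint8)
f=manip.grab_frame('side');b[:280,:400]=cv2.resize(f['color'][180:264,270:390],(400,280),interpolation=cv2.INTER_CUBIC)
np.savez('pics/s6.npz',**f)
ft=manip.grab_frame('top');b[:280,400:]=cv2.resize(ft['color'][190:274,260:380],(400,280),interpolation=cv2.INTER_CUBIC)
fw=manip.grab_frame('wrist');b[280:600,:]=cv2.resize(fw['color'][180:340,120:520],(800,320))
cv2.imwrite('pics/m6.png',b)
o=manip.get_obs();print(o['time_s'],o['tool_pos'],o['wrist_force'],plan(o,S2W([.082,.036,.0064]),-1))
E
```

```text
6.45 [0.50297322 0.02241555 0.00638904] [-5.77602383 -1.60445187 19.43205242] (array([-0. ,  1.2, -0.1]), np.float64(0.0))
```

View pics/m6.png

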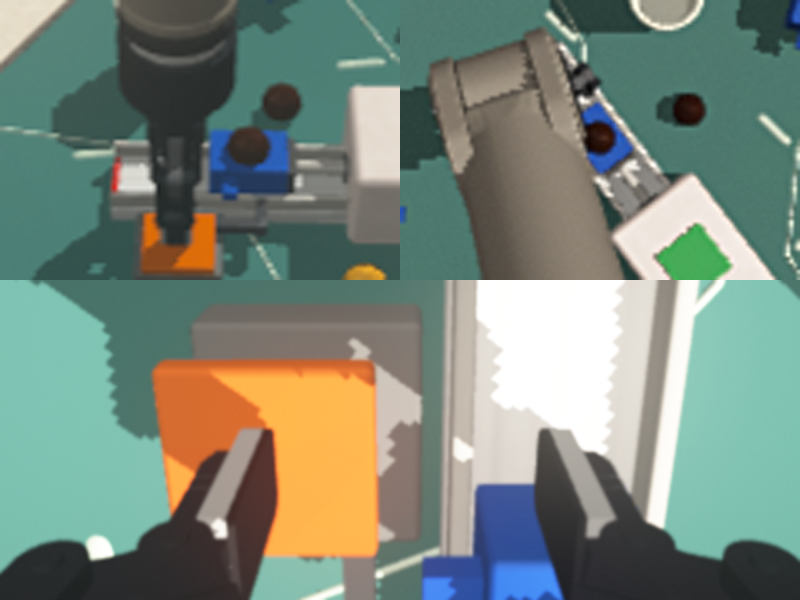

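The picture shows the carrier popped out and stopped against the runway finger, with its front at about (212,160) in the side crop, well short of the red line. Next I'll confirm the key is at its stop by pressing 1 mm more.

Request:
apply_moves(
  motion="1 0 0 0 60; 1 0 0 0 60; 1 0 0 0 60",
)

```text
time_s: 6.75
tool_pos: [0.5031, 0.0225, 0.0062]
tcp_rot: [1.843, 0.626, -1.843]
wrist_force: [-6.4, -2.2, 25.2]
finger_gap: 0.0598
```

```bash
python3 - <<'E'
from h import *
from workcell import manip
o=manip.get_obs();print(o['time_s'],o['tool_pos'],o['wrist_force'],o['ft_torque'])
f=manip.grab_frame('side');T=f['cam_to_world'];f0=np.load('pics/side0.npz')
def top_edge_rows(img):
    # orange mask, subpixel extents by column/row sums on softened saturation-like score
    best=[b for b in blobs(img,*COL['orange'],60) if abs(b[1][0]-323)<15 and abs(b[1][1]-250)<15]
    m=np.any([b[2] for b in best],0);ys,xs=np.nonzero(m);return ys.min(),ys.max(),xs.min(),xs.max(),[m[:,c].nonzero()[0].max() for c in range(314,333,3)]
print(top_edge_rows(f0['color']),top_edge_rows(f['color']))
# expected drop of the near edge
for z in(.042,.032):print(z,px(f,S2W([.08,.095,z]),T),px(f,S2W([.08,.045,z]),T))
# carrier: blue centroid / extents -> scorer x
for b in blobs(f['color'],*COL['blue'],30):
    w=onz(f,b[1],T,.04);s=R.from_euler('z',-TH,degrees=True).apply(w-O)
    if abs(s[1])<.05: print(b[0],b[1].round(1),s.round(4))
w0=onz(f0,[357,226],f0['cam_to_world'],.04);print(R.from_euler('z',-TH,degrees=True).apply(w0-O).round(4))
E
```

```text
6.75 [0.50311878 0.02249199 0.00622879] [-6.39547401 -2.20218398 25.22996424] [0.2969646  2.05762304 0.31688098]Traceback (most recent call last):
  File "<stdin>", line 9, in <module>
  File "<stdin>", line 8, in top_edge_rows
    return umr_maximum(a, axis, None, out, keepdims, initial, where)
ValueError: zero-size array to reduction operation maximum which has no identity
```

```bash
python3 - <<'E'
from h import *
from workcell import manip
f=manip.grab_frame('side');T=f['cam_to_world'];f0=np.load('pics/side0.npz')
for g in(f0,f):
    c=g['color'][232:275,305:342].astype(float);s=(c[...,2]-c[...,0]-40)  # red minus blue
    s=np.clip(s/160,0,1)
    # subpixel near (lower) edge of top face: 50% falling of brightness of red in columns
    red=c[...,2];rows=[]
    for k in range(11,27,2):
        col=red[:,k];j=np.argmin(np.diff(col[12:]))+12
        rows.append(round(232+j+.5,1))
    print('steepest red fall',rows,'orange area',s.sum().round(1),'right edge', [int(305+np.max(np.nonzero(s[r]>.5)[0])) if (s[r]>.5).any() else None for r in range(8,38,3)],'bottom',[int(232+np.max(np.nonzero(s[:,k]>.5)[0])) if (s[:,k]>.5).any() else None for k in range(8,30,3)])
for z in(.042,.034,.032):print(z,*[px(f,S2W([x,y,z]),T).round(1) for x,y in((.055,.095),(.105,.095),(.055,.045))])
for b in blobs(f['color'],*COL['blue'],30):
    w=onz(f,b[1],T,.04);s=R.from_euler('z',-TH,degrees=True).apply(w-O)
    if abs(s[1])<.05: print(b[0],b[1].round(1),s.round(4))
print(R.from_euler('z',-TH,degrees=True).apply(onz(f0,[357,226],T,.04)-O).round(4))
v=[cv2.resize(g['color'][235:272,300:345],(400,330),interpolation=cv2.INTER_NEAREST) for g in(f0,f)]
cv2.imwrite('pics/k7.png',np.hstack(v))
o=manip.get_obs();print(o['time_s'],o['wrist_force'])
E
```

```text
steepest red fall [np.float64(257.5), np.float64(257.5), np.float64(257.5), np.float64(257.5), np.float64(257.5), np.float64(257.5), np.float64(257.5), np.float64(257.5)] orange area 352.1 right edge [None, 333, 333, 333, 333, 333, None, None, None, None] bottom [257, 257, 257, 257, 257, 257, 257, None]
steepest red fall [np.float64(252.5), np.float64(261.5), np.float64(260.5), np.float64(260.5), np.float64(260.5), np.float64(260.5), np.float64(260.5), np.float64(260.5)] orange area 206.4 right edge [None, None, 333, 334, 333, 333, 333, None, None, None] bottom [255, 252, None, 260, 260, 260, 260, 249]
0.042 [333.7 257.8] [311.4 257.3] [334.  240.6]
0.034 [333.7 259.9] [311.5 259.5] [333.9 242.8]
0.032 [333.7 260.5] [311.5 260. ] [333.9 243.3]
260 [340.4 229.6] [0.04   0.0093 0.04  ]
[ 0.0003 -0.0033  0.04  ]
6.85 [-7.14494199 -1.4167412  26.23505979]
```

View pics/k7.png

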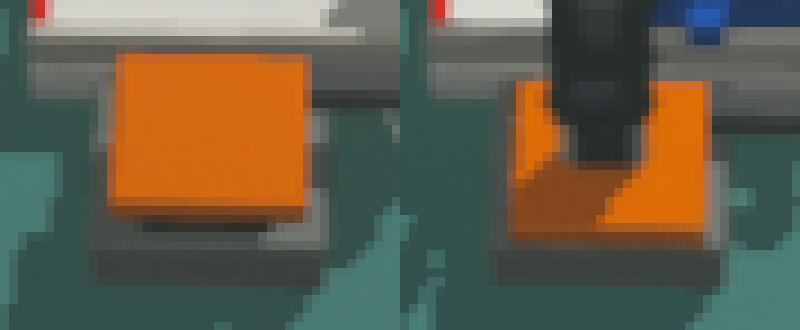

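The key's edge dropped from row 257.5 to 260.5, and 10 mm of travel predicts 2.7 px. The plate now sits on its base. The carrier is at scorer x≈40 mm, wholly on the runway. I'll hold briefly, recheck, and hand in.

Request:
apply_moves(
  motion="0 0 0 0 60; 0 0 0 0 60; 0 0 0 0 60; 0 0 0 0 60; 0 0 0 0 60",
)

```text
time_s: 7.35
tool_pos: [0.5031, 0.0225, 0.0062]
tcp_rot: [1.843, 0.626, -1.843]
wrist_force: [-7.3, -2.1, 26.3]
finger_gap: 0.0599
```

```bash
python3 - <<'E'
from h import *
from workcell import manip
f=manip.grab_frame('side')
for b in blobs(f['color'],*COL['blue'],30):
    s=R.from_euler('z',-TH,degrees=True).apply(onz(f,b[1],f['cam_to_world'],.04)-O)
    if abs(s[1])<.05: print(s.round(4))
o=manip.get_obs();print(o['time_s'],o['tool_pos'],o['wrist_force'])
print(manip.close_job())
E
```

```text
[0.0401 0.0092 0.04  ]
7.4 [0.5030915  0.02248471 0.00621813] [-6.30352291 -2.31352443 26.12981787]
the job is handed in; nothing more can be done
None
```

The key is fully down and the popped carrier is stopped against the other finger, still wholly on the runway. I handed the job in at 7.4 s with the arm holding both.

**Last checks:**
- **Key:** its near edge dropped 3 px in the side view, where 10 mm of travel predicts 2.7. Pressing 1 mm more raised the force from about 20 to 26 N with almost no movement, so the key is on its stop.
- **Carrier:** it sits steady at scorer x ≈ 40 mm, past the catch at 18 and well short of the limit at 102. Two readings half a second apart agreed.
- **Force:** it held steady at about 26 N downward.

**What disagreed:**
- **Fingertip position:** the images showed the fingertips about 25–30 mm behind the TCP at this opening, not 14 mm ahead as stated. I therefore came down by force; contact came at TCP height of about 14 mm.
- **Key travel:** the arm's own readings gave only about 8 mm from contact to the stop, so for full travel I relied on the image and the stiffness.
- **Sideways force:** about 6 N, probably friction at the key.
- **Carrier's y:** the side camera put the blue patch at y ≈ +9 mm, against -3 at the start. The finger hides part of it, so I did not take that as a real shift.

I did not measure the bystanders again at the end. The pictures taken on the way show no contact with them.

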